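# Clamp a mounting rail against the length stop of a drilling jig

## Task

Set up the loose steel mounting rail for drilling: lay it hat side up in the jig's guided channel, slide it along until its end is firmly home against the aluminium length stop, without ramming the stop out of its setting, then push the toggle clamp's red handle down over centre so that it locks by itself and the pad holds the rail there. Handle the jig without hammering or leaning on it, leave the screwdriver, tape roll and circuit breaker where they lie, and let go of everything at the end.

Things in the scene. Friction and masses are not known exactly. Their poses are not given: they have to be found in the camera images.
- jig: Drilling jig fixed to the bench: plywood base 180 (x) x 260 (y) x 18 mm with channel, length stop and toggle clamp on top; origin at the centre of its underside, z up, y along the channel. The clamp stands on the -x side of the channel in the plane y = -55 mm, 52 mm wide at its foot; its raised arm leans over the channel and reaches 100 mm over the plywood.
- channel_mouth (a point): Fixed point on the plywood top (z = 18 mm), on the channel's centre line (jig x = 45) at its mouth (jig y = 12 mm); axes as the jig's. The channel lies between two dark steel strips 8 mm high: flared, 53 mm apart at the mouth, narrowing over 24 mm, then parallel, 38 mm apart, down to jig y = -85. The rail enters from the +y side and slides to -y.
- stop_slot (a point): Fixed point on the plywood top, on the channel's centre line (jig x = 45, y = -90 mm). The length stop, an aluminium block 36 mm wide, 22 high, with a black knob, sits here across the channel; its face (stop_face) looks to +y. Its setting is not measured: the face is up to 18 mm to either side (along y) of this point. Only friction holds it: it slips above about 14 N.
- rail: Loose steel top-hat mounting rail, 200 mm long (its y), 35 mm wide over its flanges (2 mm thick, at the underside); hat 27 mm wide, 15 mm high, with black slots in its top. Origin at the middle of the underside, z up. Both ends are alike. It starts hat up on the bench beyond the jig's +y end, its y within 0.4 rad of the jig's. About 0.15 kg.
- clamp_handle (a joint): Turn of the red handle against the clamp arm: 0 rad fully open (its start), grows as it is pushed over and down. The pad meets the rail at about 1.45, dead centre is about 1.90, the end stop (locked) 2.01. Only past dead centre is it locked, so push it right to the end stop.
- handle_grip (a point): Point on the axis of the round red grip (18 mm diameter), 100 mm from the handle's pivot, 30 mm from its free end; moves with it. x runs along the grip to the free end, z the way it closes. Open: nearly upright, at jig x -63, z 160 mm. It swings to jig -x and down in the plane y = -55 and locks about level at x -122, z 69. Takes 3 to 8 N square to the grip.
- clamp_pad: Black rubber pad, 18 mm diameter, on the spindle at the end of the clamp arm; origin at the centre of its lower face. Locked, it presses on the top of the rail in the middle of the channel at jig y = -55 mm with about 30 N.
- screwdriver: Screwdriver with a red handle lying on the bench on the jig's -y side; leave it.
- tape_roll: Roll of pale masking tape, 84 mm diameter, 19 mm high, lying on the bench; leave it.
- breaker: White circuit breaker module, 70 x 18 x 63 mm with a blue toggle, standing on the bench on the jig's -x side; leave it.

How it is judged (in metres and radians):
On the way, in this order (a step that is already met when the one before it is completed fails the run):
1. with the clamp still open, the rail lies flat in the channel and its end is pressed against the length stop (contact force between rail and length_stop above 2 N and value of joint clamp_handle below 1 rad and x of rail in the frame of jig between 0.042 and 0.048 m and z of rail in the frame of jig below 0.0205 m and angle between rail's own z axis and vertical below 0.03 rad and angle between the y axis of rail and the y axis of jig, either way round below 0.05 rad), for 0.1 s.
2. the clamp is locked past centre with its pad on the rail (value of joint clamp_handle above 1.96 rad and contact force between clamp_pad and rail above 12 N), for 0.1 s.
At the end, for the whole second after the job is handed in: The handle is locked past centre (over 1.96 rad) on its own, the pad presses the rail with over 12 N, and the rail lies still, flat and hat up in the channel (within 3 mm of its centre line), its end within 2 mm of the length stop (all of step 2 and y of rail in the frame of stop_face between 0.098 and 0.102 m and linear speed of rail below 0.02 m/s and x of rail in the frame of jig between 0.042 and 0.048 m and z of rail in the frame of jig below 0.0205 m and angle between rail's own z axis and vertical below 0.03 rad and angle between the y axis of rail and the y axis of jig, either way round below 0.05 rad); the robot touches nothing.
It fails at once if the length stop is rammed out of its setting (by more than 2 mm) (distance of stop_face from where it was at the start of the episode above 0.002 m).
It fails at once if the fingers hammer or lean on the jig or its clamp (over 40 N) (contact force between the fingers and jig above 40 N).
It fails at once if the screwdriver is disturbed (moved more than 15 mm) (distance of screwdriver from where it was at the start of the episode above 0.015 m).
It fails at once if the tape roll is disturbed (moved more than 15 mm) (distance of tape_roll from where it was at the start of the episode above 0.015 m).
It fails at once if the circuit breaker is disturbed (moved more than 15 mm) (distance of breaker from where it was at the start of the episode above 0.015 m).
It also fails if it takes over 64 s, if anything falls off the work surface, if the arm or the gripper's body presses on something with over 40 N, if the wrist force passes 120 N, or if a joint passes its speed limit or range.

## Robot

A 6-joint arm with a two-finger parallel gripper is mounted at the origin on the work surface. World frame = base frame: x ahead of the robot, y to its left, z up, the work surface at z = 0. Lengths are in mm, angles in rad, forces in N, time in s.
With the tool pointing down it reaches from about 350 to 800 mm from the base axis. Payload 7.3 kg.
Tool frame: the origin (TCP) lies midway between the tips of the shut fingers; the grasp point (between the pads) lies 19 mm behind it; y points along the fingers, z is the direction in which the jaws open and shut, and the axes are right-handed (so a half turn about y gives the same grasp; the last joint's range is limited). The gripper opens to 85 mm and grips with 20 to 120 N. Pads are 22 mm wide; open, the fingers measure 114 mm over their backs; the gripper's body (76 mm by 85 mm) begins 54 mm behind the grasp point. The pads swing forward as they close: fully open they stand 13 mm farther back than shut.
Start: joints at [-1.352, 0.342, 1.524, -0, 1.275, -0.146], TCP at [187.323, -490.463, 231.322] pointing down, gripper open.
Joint ranges: [-2.53, 2.53], [-0.77, 2.02], [0.04, 2.7], [-1, 4.14], [0.28, 2.66], [-3.11, 3.11]. Speed limits (rad/s): [2.57, 2.57, 3.14, 3.14, 3.14, 3.14].

## Interface

Orientations are given as a rotation vector (axis times angle).
In Python, from workcell import bot gives the robot as it stands.
- The arm moves only by the tool apply_moves, never from a script. Its argument "deltas" is one flat list of numbers, 5 for each row, row after row: the finger opening in mm, from 0 to 85.4, then the shift along the world's x, y, z in mm, then the turn about the world's z in rad. A call has 1 to 10 rows; each row is the pose to reach, as a shift and turn from the pose measured when the call began; what a row does not reach only later rows make up. A row lasts 1/10 s, in which the tool goes at most 50 mm and 8.59 degrees, less where a joint would pass 70% of its speed; a pose out of reach is approached as far as the arm can. A call with a gripper value outside its range is refused whole. The fingers move at their own pace and stop on an object; the grip force is fixed at half the most. Time passes only in rows, so rows that repeat a pose let the fingers close. It gives the time, the measured TCP pose, the force and the opening at its end, in the units of the state.
- bot.observe(): the state, without advancing time (a new reading comes with each control period).
- bot.read_camera(name): name is "scene" or "top" or "wrist"; returns (picture, depth): 400x640x3 uint8, red, green, blue; 400x640 float32, mm along the optical axis (not along the pixel's ray), 0 where there is no reading.
- bot.camera_params(name): a dict with "intrinsics" (3x3 intrinsics, pixels), "cam_to_world" (4x4, takes a point from camera to world coordinates). Camera axes: x right, y up, looking along -z (the intrinsics and any distortion apply to the point x, -y, -z); pixel columns grow to the right and rows downward; lengths in mm; the calibration is good to about 2 mm. A picture is of the moment at which its call begins: read the wrist's pose just before it. camera_params takes no time and is no camera call; for the wrist camera it gives the pose at the moment of the call.
- bot.sign_off(): hands the job in, once; it reports no verdict.
The state is a dict: "time": time; "joint_pos": joint angles; "dq": joint speeds; "joint_torque": joint torques, N m; "tcp_pos": TCP position; "tcp_rot": TCP orientation; "force": force on the tool from outside, world axes, zero at the start; "ft_torque": the same for the moment, N m; "gripper_width": opening from 0.0 (shut) to 1.0 (fully open).
Only numpy, scipy, OpenCV 4.12 (cv2) and the standard library are available. Lean on these libraries where they do the work, as an engineer would, in place of code of your own. Each camera call takes 0.05 s, during which the arm holds its last target. There are 200 camera calls.

## Working session

There is one attempt and no reset: what is moved stays moved. The work goes in short steps, Python scripts to look and compute and a tool call to move; the robot and the scene stay as the last step left them, time stands still between calls to the robot, and variables do not carry over. Pictures are saved under pics/ and viewed, on a budget of 10 in all, crops included, one or two more only if the job needs it, and the job is handed in when it is done.

Besides the shell and the picture viewer there is one more tool, called after "Request:" by a JSON object that holds its "op" and its "data", one argument or row to a line. apply_moves: Moves the arm, as the interface text tells. Its arguments: {"type":"object","properties":{"deltas":{"type":"array"}},"required":["deltas"]}

```bash
mkdir -p pics
cat > h.py <<'E'
import numpy as np, cv2
from workcell import bot
def grab(n,save=None):
    p=bot.camera_params(n); im,d=bot.read_camera(n)
    if save: cv2.imwrite('pics/'+save,im[:,:,::-1])
    return im,d,p
def pts(d,p):
    K=p['intrinsics'];T=p['cam_to_world'];v,u=np.indices(d.shape)
    c=np.stack([(u-K[0,2])/K[0,0]*d,-(v-K[1,2])/K[1,1]*d,-d],-1)
    return c@T[:3,:3].T+T[:3,3]
E
python3 - <<'E'
from h import *
for n in('scene','top'):
    im,d,p=grab(n,n+'1.png'); np.savez(n+'1.npz',im=im,d=d,X=pts(d,p)); print(n,p)
s=bot.observe();print({k:np.round(v,3) for k,v in s.items()})
E
```

```text
scene {'intrinsics': array([[384.50758316,   0.        , 321.59793339],
       [  0.        , 384.50758316, 202.08418362],
       [  0.        ,   0.        ,   1.        ]]), 'cam_to_world': array([[-3.62751719e-01, -7.14254931e-01,  5.98540796e-01,
         1.07810752e+03],
       [ 9.31727140e-01, -2.89840617e-01,  2.18808029e-01,
         1.34678151e+02],
       [ 1.71967207e-02,  6.37049693e-01,  7.70630886e-01,
         8.20808032e+02],
       [ 0.00000000e+00,  0.00000000e+00,  0.00000000e+00,
         1.00000000e+00]])}
top {'intrinsics': array([[439.66861241,   0.        , 318.09336331],
       [  0.        , 439.66861241, 201.13740699],
       [  0.        ,   0.        ,   1.        ]]), 'cam_to_world': array([[-1.56316593e-02,  9.87049932e-01, -1.59649875e-01,
         3.99051580e+02],
       [-9.99820306e-01, -1.37176954e-02,  1.30836308e-02,
        -5.52832201e+01],
       [ 1.07241686e-02,  1.59825706e-01,  9.87086995e-01,
         9.10005034e+02],
       [ 0.00000000e+00,  0.00000000e+00,  0.00000000e+00,
         1.00000000e+00]])}
{'time': np.float64(0.1), 'joint_pos': array([-1.352,  0.343,  1.525,  0.   ,  1.275, -0.146]), 'dq': array([ 0.001, -0.001, -0.003,  0.   , -0.   ,  0.   ]), 'joint_torque': array([ 2.0000e-03, -4.3445e+01, -2.4649e+01, -0.0000e+00,  5.0000e-03,
       -0.0000e+00]), 'tcp_pos': array([ 187.231, -490.087,  230.698]), 'tcp_rot': array([-0.373,  2.024, -2.021]), 'force': array([ 0.065, -1.008, -0.033]), 'ft_torque': array([ 0.024,  0.002, -0.002]), 'gripper_width': np.float64(0.995)}
```

View pics/top1.png

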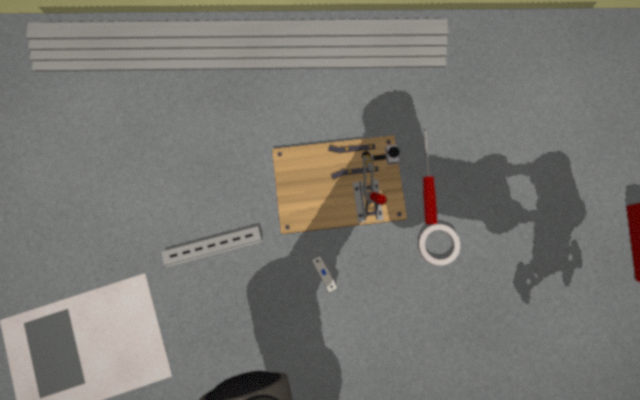

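View pics/scene1.png

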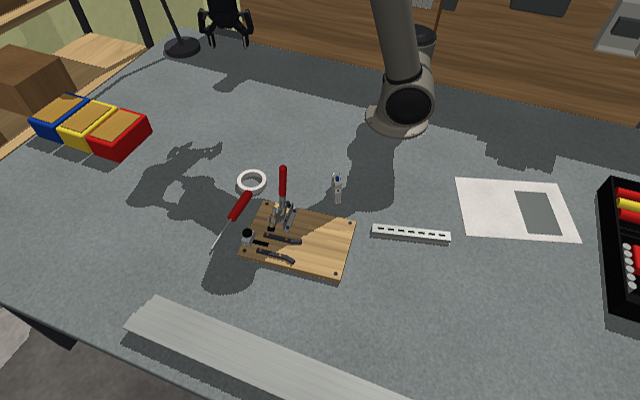

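The top view shows the jig at px (275–405, 137–233) with the stop knob at (393,152) and the red handle at (378,198). The rail is centred near (212,245), the breaker at (324,273), and the tape and screwdriver lie around (430,220).

```bash
cat > m.py <<'E'
from h import *
def plane(uv,p,z):
    K=p['intrinsics'];T=p['cam_to_world'];uv=np.asarray(uv,float).reshape(-1,2)
    r=np.c_[(uv[:,0]-K[0,2])/K[0,0],-(uv[:,1]-K[1,2])/K[1,1],-np.ones(len(uv))]@T[:3,:3].T
    o=T[:3,3]; return (o+r*((z-o[2])/r[:,2])[:,None])
def rect(mask,p,z):
    c=max(cv2.findContours(mask.astype(np.uint8),0,2)[0],key=cv2.contourArea)
    w=plane(c.reshape(-1,2),p,z)[:,:2]
    r=cv2.minAreaRect(w.astype(np.float32)); return r
E
python3 - <<'E'
from m import *
for n in('top','scene'):
    D=np.load(n+'1.npz');im,d,X=D['im'],D['d'],D['X'];p=bot.camera_params(n)
    x,y,z=X[...,0],X[...,1],X[...,2]
    print(n,'bench z',np.median(z[(abs(x-350)<60)&(abs(y-100)<100)]))
    hsv=cv2.cvtColor(im,cv2.COLOR_RGB2HSV)
    reg=(x>250)&(x<650)&(y<250)&(y>-300)
    wood=(hsv[...,0]>8)&(hsv[...,0]<25)&(hsv[...,1]>70)&reg
    wood=cv2.morphologyEx(wood.astype(np.uint8),cv2.MORPH_CLOSE,np.ones((25,25)))
    print('jig',rect(wood,p,18),'wood z',np.median(z[wood>0]))
    rr=(x>300)&(x<520)&(y>60)&(y<330)&(z>6)&(z<40)
    m=cv2.morphologyEx((rr).astype(np.uint8),cv2.MORPH_OPEN,np.ones((3,3)))
    print('rail h',rect(m,p,15),np.median(z[m>0]))
    for nm,mm in(('breaker',(x>280)&(x<450)&(y>-120)&(y<20)&(z>30)&(hsv[...,1]<60)),('red',(hsv[...,1]>180)&((hsv[...,0]<8)|(hsv[...,0]>172))&reg&(z>60))):
        q=X[mm];print(nm,len(q),np.percentile(q,[2,50,98],axis=0).round(0).tolist() if len(q) else'')
E
```

```text
top bench z -0.21829600961348206
jig ((576.876953125, -110.10464477539062), (174.28956604003906, 259.874267578125), 5.726195812225342) wood z 18.412557544842684
rail h ((454.7514343261719, 152.19766235351562), (28.100887298583984, 195.4156494140625), 14.061216354370117) 14.8766414401357
breaker 1272 [[369.0, -92.0, 44.0], [399.0, -55.0, 910.0], [423.0, -55.0, 910.0]]
red 124 [[399.0, -177.0, 122.0], [521.0, -166.0, 185.0], [539.0, -55.0, 910.0]]
scene bench z -0.6055069578180223
jig ((570.6536254882812, -106.40544128417969), (170.55191040039062, 267.74017333984375), 2.5602104663848877) wood z 17.606186556110515
rail h ((460.94561767578125, 155.08447265625), (33.52827072143555, 198.53271484375), 13.427963256835938) 14.246986699196555
breaker 168 [[377.0, -91.0, 31.0], [415.0, -67.0, 53.0], [431.0, -51.0, 64.0]]
red 212 [[518.0, -174.0, 112.0], [533.0, -165.0, 153.0], [545.0, -158.0, 188.0]]
```

Run:
```python
from m import *
from scipy.spatial.transform import Rotation as R
s=bot.observe();A=R.from_rotvec(s['tcp_rot']).as_matrix();print(A.round(3))
p=bot.camera_params('wrist');T=p['cam_to_world'];print(T.round(2));print(p['intrinsics'])
print('cam in tool',(A.T@(T[:3,3]-s['tcp_pos'])).round(1),(A.T@T[:3,:3]).round(2))
```

```text
[[-0.934 -0.     0.357]
 [-0.357  0.001 -0.934]
 [-0.    -1.    -0.001]]
[[ 3.6000e-01  8.9000e-01  3.0000e-01  2.6364e+02]
 [-9.3000e-01  3.4000e-01  1.1000e-01 -4.6170e+02]
 [-0.0000e+00 -3.2000e-01  9.5000e-01  3.7414e+02]
 [ 0.0000e+00  0.0000e+00  0.0000e+00  1.0000e+00]]
[[360.26886302   0.         318.12633052]
 [  0.         360.26886302 201.1472199 ]
 [  0.           0.           1.        ]]
cam in tool [ -81.5 -143.4    0.5] [[ 0.   -0.95 -0.32]
 [ 0.    0.32 -0.95]
 [ 1.    0.    0.  ]]
```

Request:
{"op": "apply_moves", "data": {
  "deltas": [85, 40, 50, 20, 0, 85, 80, 100, 40, 0, 85, 120, 145, 60, 0, 85, 160, 190, 80, 0, 85, 200, 235, 100, 0, 85, 240, 280, 100, 0, 85, 280, 325, 100, 0, 85, 310, 365, 100, 0, 85, 330, 390, 100, 0, 85, 330, 390, 100, 0]
}}

```text
time: 1.1
tcp_pos: [502.6, -116.9, 329.4]
tcp_rot: [-0.374, 2.024, -2.021]
force: [1.1, -0.7, -0.1]
gripper_width: 0.998
```

Run:
```python
from m import *
im,d,p=grab('wrist','w1.png');np.savez('w1.npz',im=im,d=d,X=pts(d,p),K=p['intrinsics'],T=p['cam_to_world'])
```

```text
(no output)
```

View pics/w1.png

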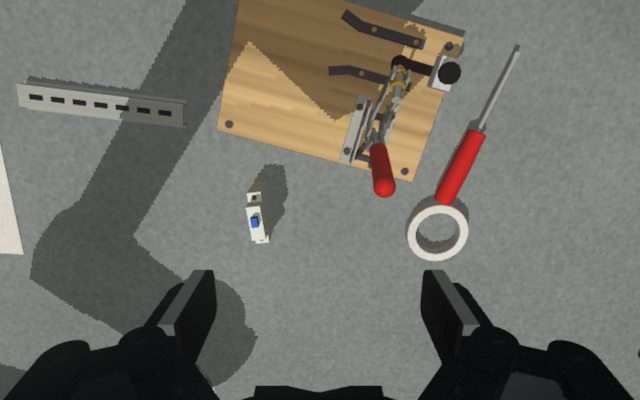

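The wrist view shows the rail with corners at (17,83), (187,100), (184,127) and (17,108). The jig's near corners are at (218,130) and (413,181), the strips at (345–425, 12–85), the stop with its knob at (448,72) and the red grip at (383,175).

Run:
```python
from m import *
D=np.load('w1.npz');im,d,X=D['im'],D['d'],D['X'];p=dict(intrinsics=D['K'],cam_to_world=D['T'])
hsv=cv2.cvtColor(im,cv2.COLOR_RGB2HSV);x,y,z=[X[...,i] for i in range(3)]
wood=((hsv[...,0]>8)&(hsv[...,0]<25)&(hsv[...,1]>70)&(z>12)&(z<24)).astype(np.uint8)
wood=cv2.morphologyEx(wood,cv2.MORPH_CLOSE,np.ones((5,5)))
c=np.vstack([k.reshape(-1,2) for k in cv2.findContours(wood,0,1)[0]]);c=c[(c[:,1]>2)]
w=plane(c,p,18)[:,:2]
th=np.radians(4.5);C=np.array([575,-109.])
for it in range(3):
    ex=np.array([np.cos(th),np.sin(th)]);ey=np.array([-ex[1],ex[0]])
    l=np.c_[(w-C)@ex,(w-C)@ey];res=[]
    for nm,a,v in(('-x',0,-90),('+y',1,130),('-y',1,-130)):
        b=1-a;m=(abs(l[:,a]-v)<(8,5,4)[it])&(l[:,b]<80)&(l[:,b]>-120)
        k=np.polyfit(l[m,b],l[m,a],1);
        r=l[m,a]-np.polyval(k,l[m,b]);mm=np.where(m)[0][abs(r)<1.5];k=np.polyfit(l[mm,b],l[mm,a],1)
        res.append((nm,len(mm),k,np.polyval(k,0)-v))
    dth=np.mean([-res[0][2][0],res[1][2][0],res[2][2][0]]) 
    print([(r[0],r[1],round(float(np.degrees(r[2][0])),2),round(float(r[3]),2)) for r in res])
    C=C+ex*res[0][3]+ey*(res[1][3]+res[2][3])/2;th+=dth
print('jig',C,np.degrees(th))
ex=np.array([np.cos(th),np.sin(th)]);ey=np.array([-ex[1],ex[0]])
L=lambda P:np.c_[(P[:,:2]-C)@ex,(P[:,:2]-C)@ey,P[:,2]]
P=L(X.reshape(-1,3)).reshape(X.shape);ok=d.ravel()>0
# stop (z ~40 top aluminium, grey bright) & strips z 22..29
m=(abs(P[...,0]-45)<30)&(P[...,1]<-60)&(P[...,1]>-130)&(P[...,2]>33)&(P[...,2]<43)&(hsv[...,2]>120)&(hsv[...,1]<60)
if m.sum(): print('stop top',m.sum(),np.percentile(P[m],[1,50,99],axis=0).round(1).tolist())
m=(abs(P[...,0]-45)<40)&(P[...,1]<30)&(P[...,1]>-90)&(P[...,2]>22)&(P[...,2]<29)&(hsv[...,2]<90)
q=P[m]
for a in range(-85,15,10):
    t=q[(q[:,1]>a)&(q[:,1]<a+10)];t1=t[t[:,0]<45];t2=t[t[:,0]>45]
    print(a,[np.percentile(k[:,0],[3,97]).round(1).tolist() if len(k)>4 else None for k in(t1,t2)])
m=(hsv[...,1]>180)&((hsv[...,0]<8)|(hsv[...,0]>172))&(P[...,2]>80)&(P[...,1]>-100);print('grip',np.percentile(P[m],[2,50,98],axis=0).round(0).tolist())
r=(z>8)&(z<20)&(x>380)&(x<520)&(y>40)&(y<270)
r=cv2.morphologyEx(r.astype(np.uint8),cv2.MORPH_OPEN,np.ones((3,3)));print('rail top',rect(r,p,15))
g=((x>380)&(x<520)&(y>40)&(y<270)&(z>1.2)&(z<20)).astype(np.uint8);print('rail all',rect(cv2.morphologyEx(g,cv2.MORPH_OPEN,np.ones((3,3))),p,2))
np.savez('jig.npz',C=C,th=th)
```

```text
[('-x', 74, -1.07, 7.47), ('+y', 127, 1.32, -1.38), ('-y', 96, 1.36, 1.08)]
[('-x', 143, -0.13, 0.3), ('+y', 127, 0.07, -1.09), ('-y', 103, 0.01, 1.34)]
[('-x', 143, -0.04, -0.01), ('+y', 127, -0.0, -1.22), ('-y', 104, -0.06, 1.21)]
jig [ 582.72681374 -108.41576893] 5.8093376051136305
stop top 292 [[25.7, -126.7, 35.0], [33.8, -111.4, 40.5], [61.2, -105.4, 42.5]]
-85 [[15.0, 23.9], [62.5, 72.3]]
-75 [None, [62.6, 72.3]]
-65 [[16.8, 24.3], [62.6, 72.2]]
-55 [[15.1, 24.3], [62.7, 72.3]]
-45 [[14.7, 24.3], [62.8, 72.4]]
-35 [[14.9, 24.4], [62.6, 72.6]]
-25 [[14.8, 24.3], [62.6, 72.3]]
-15 [[14.3, 24.3], [62.8, 72.7]]
-5 [[11.3, 21.6], [65.2, 76.1]]
5 [[8.6, 19.0], [68.2, 78.3]]
grip [[-75.0, -60.0, 116.0], [-60.0, -53.0, 177.0], [-44.0, -46.0, 190.0]]
rail top ((457.7708435058594, 152.41860961914062), (28.060457229614258, 200.84661865234375), 14.000877380371094)
rail all ((455.9025573730469, 157.75216674804688), (39.2402458190918, 212.4921417236328), 13.075495719909668)
```

Request:
{"op": "apply_moves", "data": {
  "deltas": [85, -5, 30, -25, 0.145, 85, -10, 60, -50, 0.29, 85, -16, 90, -80, 0.435, 85, -22, 120, -110, 0.58, 85, -28, 150, -140, 0.725, 85, -34, 180, -170, 0.87, 85, -40, 215, -200, 1.015, 85, -46, 250, -225, 1.16, 85, -51, 285, -250, 1.305, 85, -56, 313, -270, 1.45]
}}

```text
time: 2.15
tcp_pos: [449.2, 203.4, 57.7]
tcp_rot: [-1.321, 1.025, -1.014]
force: [0.7, -0.4, 0.2]
gripper_width: 0.997
```

Request:
{"op": "apply_moves", "data": {
  "deltas": [85, 0, 0, 0, 0, 85, 0, 0, 0, 0]
}}

```text
time: 2.35
tcp_pos: [448.6, 203.5, 57.2]
tcp_rot: [-1.323, 1.026, -1.013]
force: [0.4, -0.5, -0.1]
gripper_width: 0.993
```

Run:
```python
from m import *
from scipy.spatial.transform import Rotation as R
s=bot.observe();A=R.from_rotvec(s['tcp_rot']).as_matrix();print(s['tcp_pos'],np.degrees(np.arctan2(A[1,2],A[0,2])),A[:,1],s['joint_pos'].round(2))
D=np.load('jig.npz');th=float(D['th']);ex=np.array([np.cos(th),np.sin(th)]);ey=np.array([-ex[1],ex[0]]);C=D['C']-1.5*ex
np.savez('jig.npz',C=C,th=th)
for y in(-5,40,60,100,120,150):print(y,C+45*ex+y*ey-[0,0])
```

```text
[448.56022597 203.50626397  57.18248042] 14.641846073163752 [-0.00836188  0.0017986  -0.99996342] [0.27 0.51 1.82 0.01 0.82 0.01]
-5 [ 626.50949975 -108.9870882 ]
40 [621.95467024 -64.21819802]
60 [619.93030157 -44.3209135 ]
100 [615.88156423  -4.52634445]
120 [613.85719556  15.37094008]
150 [610.82064256  45.21686687]
```

Request:
{"op": "apply_moves", "data": {
  "deltas": [85, -1.7, -7.4, -20, -0.011, 85, -1.7, -7.4, -40, -0.011, 85, -1.7, -7.4, -53, -0.011, 85, -1.7, -7.4, -53, -0.011, 28, -1.7, -7.4, -53, -0.011, 20, -1.7, -7.4, -53, -0.011, 15, -1.7, -7.4, -53, -0.011, 15, -1.7, -7.4, -53, -0.011, 15, -1.7, -7.4, -53, -0.011, 15, -1.7, -7.4, -53, -0.011]
}}

```text
time: 3.35
tcp_pos: [447.4, 196.2, 5.1]
tcp_rot: [-1.318, 1.033, -1.022]
force: [-1.0, -1.9, 5.9]
gripper_width: 0.295
```

Request:
{"op": "apply_moves", "data": {
  "deltas": [15, 0, 0, 0, 0, 15, 0, 0, 0, 0, 15, 0, 0, 25, 0, 15, 0, 0, 50, 0, 15, 0, 0, 50, 0]
}}

```text
time: 3.85
tcp_pos: [449.2, 196.8, 57.5]
tcp_rot: [-1.313, 1.03, -1.024]
force: [0.5, -0.4, -2.1]
gripper_width: 0.298
```

Run:
```python
from m import *
im,d,p=grab('wrist','w2.png');np.savez('w2.npz',im=im,d=d,X=pts(d,p),K=p['intrinsics'],T=p['cam_to_world'])
```

```text
(no output)
```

View pics/w2.png

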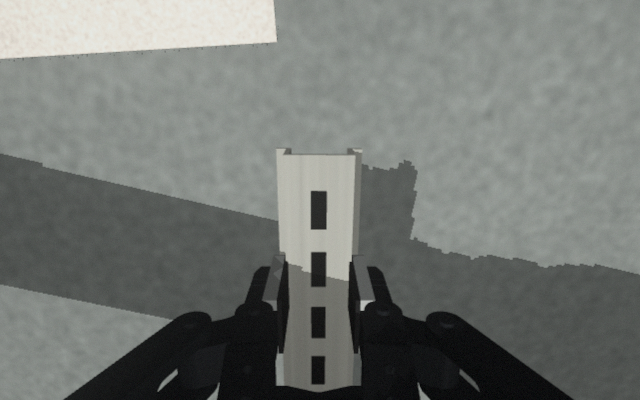

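The rail is held squarely. Its rear (+y) end shows at row 150–155, columns 278–362, with the jaws on the hat at about row 270.

Run:
```python
from m import *
from scipy.spatial.transform import Rotation as R
D=np.load('w2.npz');X=D['X'];p=dict(intrinsics=D['K'],cam_to_world=D['T'])
s=bot.observe();A=R.from_rotvec(s['tcp_rot']).as_matrix();t=s['tcp_pos'];print(t,s['force'].round(1),'yaw',np.degrees(np.arctan2(A[1,2],A[0,2])),'tooly',A[:,1].round(4))
L=(X-t)@A; m=(np.indices(X.shape[:2])[0]<250)&(np.indices(X.shape[:2])[0]>140)&(X[...,2]>60)&(X[...,2]<75)
q=L[m];print(len(q),np.percentile(q,[1,50,99],axis=0).round(1).tolist(),np.polyfit(q[:,0],q[:,1],1),np.median(X[m][:,2]))
e=plane([[285,154],[355,154],[278,150],[362,150]],p,np.median(X[m][:,2]));print(((e-t)@A).round(1).tolist())
for a in range(-55,-25,6):
    k=q[abs(q[:,0]-a)<3,2];print(a,np.percentile(k,[2,98]).round(1))
D=np.load('jig.npz');th=float(D['th']);C=D['C'];ex=np.array([np.cos(th),np.sin(th)]);ey=np.array([-ex[1],ex[0]])
tg=C+45*ex+125*ey;print('tgt',tg,'delta',tg-t[:2],'turn',th-np.arctan2(A[1,2],A[0,2]))
```

```text
[448.21394042 196.51614231  56.02737131] [-0.  -0.  -1.7] yaw 14.015140969090382 tooly [-0.004   0.0029 -1.    ]
6685 [[-54.8, -13.6, -11.6], [-37.0, -12.2, 1.7], [-16.4, -10.3, 14.8]] [-5.66042857e-03 -1.23637238e+01] 68.348625826138
[[-55.1, -12.1, -11.0], [-55.1, -12.2, 15.1], [-56.6, -12.1, -13.5], [-56.6, -12.2, 17.6]]
-55 [-11.5  14.8]
-49 [-11.2  14.5]
-43 [-11.4  14.7]
-37 [-11.5  14.5]
-31 [-11.3  14.6]
tgt [613.3511034   20.34526121] delta [ 165.13716298 -176.1708811 ] turn -0.14321828647262097
```

Request:
{"op": "apply_moves", "data": {
  "deltas": [15, 32, -27, 0, -0.04, 15, 64, -54, 0, -0.08, 15, 96, -82, 0, -0.12, 15, 128, -109, 0, -0.143, 15, 161, -136.4, 0, -0.143, 15, 161, -136.4, -10, -0.143, 15, 161, -136.4, -20, -0.143, 15, 161, -136.4, -23, -0.143, 15, 161, -136.4, -23, -0.143]
}}

```text
time: 4.8
tcp_pos: [607.4, 61.2, 31.6]
tcp_rot: [-1.258, 1.14, -1.127]
force: [0.1, 0.0, -1.1]
gripper_width: 0.296
```

```bash
cat > st.py <<'E'
from m import *
from scipy.spatial.transform import Rotation as R
def st():
    s=bot.observe();A=R.from_rotvec(s['tcp_rot']).as_matrix();t=s['tcp_pos']
    D=np.load('jig.npz');th=float(D['th']);C=D['C'];ex=np.array([np.cos(th),np.sin(th)]);ey=np.array([-ex[1],ex[0]])
    print('t',round(float(s['time']),2),'world',t.round(1),'jig',round(float((t[:2]-C)@ex),1),round(float((t[:2]-C)@ey),1),'yawerr',round(float(np.arctan2(A[1,2],A[0,2])-th),4),'tooly',A[:,1].round(4),'F',s['force'].round(1),'Fjig',(s['force'][:2]@np.c_[ex,ey]).round(1),'w',round(float(s['gripper_width']),3),'ex',ex.round(3),'ey',ey.round(3))
    return s,A,C,ex,ey
if __name__=='__main__': st()
E
python3 - <<'E'
from st import *
st()
a,d,p=grab('scene');b,d2,p2=grab('top')
for n,q in(('scene',(a,d,p)),('top',(b,d2,p2))): np.savez(n+'2.npz',im=q[0],d=q[1],X=pts(q[1],q[2]))
A=cv2.resize(a[190:310,220:400],None,fx=4.4,fy=4.4,interpolation=2)[:,:,::-1]
cv2.imwrite('pics/s2.png',A); cv2.imwrite('pics/t2.png',cv2.resize(b[110:250,230:410],None,fx=4.2,fy=4.2,interpolation=2)[:,:,::-1])
E
```

```text
t 4.8 world [607.4  61.2  31.6] jig 43.3 166.2 yawerr 0.0015 tooly [-0.007   0.0037 -1.    ] F [ 0.1  0.  -1.1] Fjig [ 0.1 -0. ] w 0.296 ex [0.995 0.101] ey [-0.101  0.995]
```

View pics/s2.png

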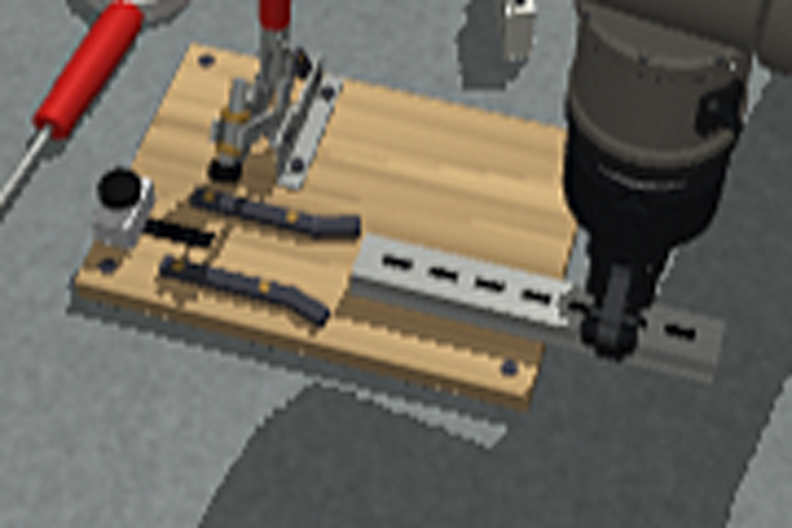

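View pics/t2.png

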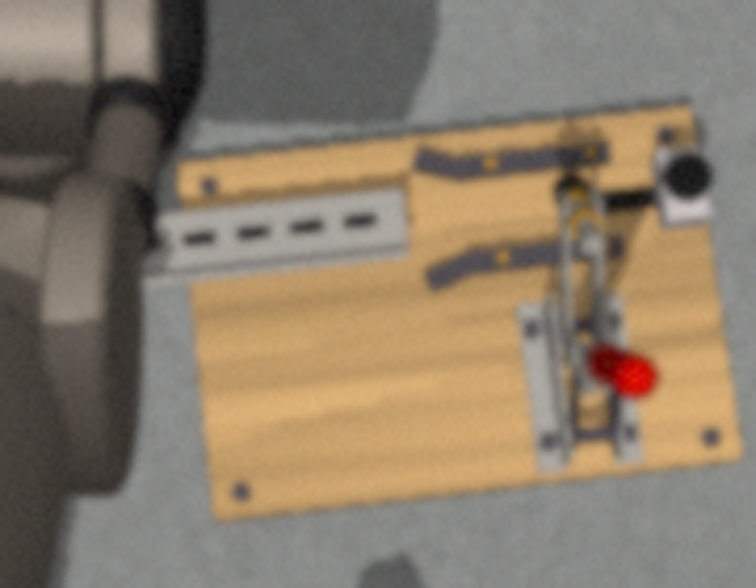

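The scene view shows the rail's front end at (360,265), just outside the mouth, with the strips clear. The top crop puts the slots at (200,238)–(360,219), nearly in line with the channel. I'll lower the rail to rest and then measure.

Request:
{"op": "apply_moves", "data": {
  "deltas": [15, 0, 0, -3, 0, 15, 0, 0, -6, 0, 15, 0, 0, -7.5, 0, 15, 0, 0, -8, 0]
}}

```text
time: 5.3
tcp_pos: [608.5, 61.1, 24.9]
tcp_rot: [-1.256, 1.138, -1.128]
force: [-0.8, 0.2, -1.3]
gripper_width: 0.295
```

```bash
cat > lat.py <<'E'
from st import *
def lat():
    s,A,C,ex,ey=st()
    J=lambda P:np.c_[(P[:,:2]-C)@ex,(P[:,:2]-C)@ey]
    for n in('top','scene'):
        im,d,p=grab(n);X=pts(d,p);g=cv2.cvtColor(im,cv2.COLOR_RGB2GRAY).astype(float)
        # sample an orthoview of each plane (0.5 mm/px) from the calibrated rays
        T=np.linalg.inv(p['cam_to_world']);K=p['intrinsics']
        def ortho(z,x,y):
            P=C+x[...,None]*ex+y[...,None]*ey;P=np.concatenate([P,np.full(x.shape+(1,),z),np.ones(x.shape+(1,))],-1)@T.T
            return cv2.remap(g.astype(np.float32),(K[0,0]*P[...,0]/-P[...,2]+K[0,2]).astype(np.float32),(K[1,1]*P[...,1]/P[...,2]+K[1,2]).astype(np.float32),1)
        xs=np.arange(0,90,.5)
        for nm,z,y0,y1,lo,hi in(('strip',26,-40,-16,8,84),):
            x,y=np.meshgrid(xs,np.arange(y0,y1,1.));pr=ortho(z,x,y).mean(0);dk=pr<(pr.min()+np.median(pr))/2
            print(n,'strips dark x:',[ (xs[a],xs[b-1]) for a,b in zip(*[np.where(np.diff(np.r_[0,dk,0])==k)[0] for k in(1,-1)])])
        x,y=np.meshgrid(np.arange(30,60,.5),np.arange(-20,130,.5));o=ortho(33,x,y)
        m=(o<cv2.GaussianBlur(o,(0,0),12)*.8).astype(np.uint8)
        for st_,ce in zip(*cv2.connectedComponentsWithStats(m)[2:]):
            if 40<st_[4]<400 and st_[3]>12 and st_[2]<25: print('  slot x %.1f y %.1f  %d %d'%(30+ce[0]/2,-20+ce[1]/2,st_[2],st_[3]))
if __name__=='__main__': lat()
E
python3 lat.py
```

```text
t 5.3 world [608.5  61.1  24.9] jig 44.3 166.0 yawerr 0.0016 tooly [-0.0042  0.0035 -1.    ] F [-0.8  0.2 -1.3] Fjig [-0.8  0.3] w 0.295 ex [0.995 0.101] ey [-0.101  0.995]
top strips dark x: [(np.float64(13.5), np.float64(27.5)), (np.float64(62.0), np.float64(74.5)), (np.float64(87.5), np.float64(89.5))]
  slot x 43.8 y 42.2  12 29
  slot x 43.7 y 67.8  12 29
  slot x 43.8 y 93.9  12 29
  slot x 44.0 y 119.9  11 28
scene strips dark x: [(np.float64(18.5), np.float64(32.5)), (np.float64(66.0), np.float64(79.5))]
  slot x 42.8 y 70.2  14 34
  slot x 42.8 y 96.1  14 32
  slot x 42.9 y 121.6  14 33
```

Request:
{"op": "apply_moves", "data": {
  "deltas": [15, 1.2, 0.1, -1, 0, 15, 1.2, 0.1, -1.5, 0, 15, 1.2, 0.1, -2, 0, 15, 1.2, 0.1, -2, 0]
}}

```text
time: 5.8
tcp_pos: [610.0, 61.1, 23.2]
tcp_rot: [-1.256, 1.137, -1.129]
force: [0.4, -0.6, 1.1]
gripper_width: 0.3
```

```bash
python3 st.py
```

```text
t 5.8 world [610.   61.1  23.2] jig 45.8 165.9 yawerr 0.0015 tooly [-0.0037  0.0035 -1.    ] F [ 0.4 -0.6  1.1] Fjig [ 0.3 -0.6] w 0.3 ex [0.995 0.101] ey [-0.101  0.995]
```

Request:
{"op": "apply_moves", "data": {
  "deltas": [15, 0.5, -5, 0, 0, 15, 1, -10, 0, 0, 15, 1.5, -15, 0, 0, 15, 2, -20, 0, 0, 15, 2.5, -25, 0, 0, 15, 3, -30, 0, 0, 15, 3, -30, 0, 0]
}}

```text
time: 6.5
tcp_pos: [613.2, 30.1, 23.2]
tcp_rot: [-1.256, 1.138, -1.13]
force: [-0.6, -0.1, -0.5]
gripper_width: 0.293
```

Request:
{"op": "apply_moves", "data": {
  "deltas": [15, 0.3, -3, 0, 0, 15, 0.6, -6, 0, 0, 15, 0.9, -9, 0, 0, 15, 1.2, -12, 0, 0, 15, 1.2, -12, 0, 0]
}}

```text
time: 7.0
tcp_pos: [614.4, 17.6, 23.2]
tcp_rot: [-1.256, 1.138, -1.13]
force: [0.5, -0.1, -0.7]
gripper_width: 0.294
```

```bash
python3 lat.py
```

```text
t 7.0 world [614.4  17.6  23.2] jig 45.8 122.2 yawerr 0.0005 tooly [-0.0034  0.0028 -1.    ] F [ 0.5 -0.1 -0.7] Fjig [ 0.5 -0.2] w 0.294 ex [0.995 0.101] ey [-0.101  0.995]
top strips dark x: [(np.float64(13.5), np.float64(27.5)), (np.float64(61.5), np.float64(74.0)), (np.float64(88.0), np.float64(89.5))]
  slot x 59.3 y -12.5  2 35
  slot x 44.8 y -1.8  12 30
  slot x 44.8 y 23.7  12 29
  slot x 44.9 y 50.3  12 28
scene strips dark x: [(np.float64(18.0), np.float64(30.0)), (np.float64(66.0), np.float64(79.5))]
  slot x 30.6 y -2.1  5 76
  slot x 59.2 y 30.9  4 223
  slot x 45.0 y 52.5  15 34
```

Request:
{"op": "apply_moves", "data": {
  "deltas": [15, 0.4, -4, 0, 0, 15, 0.8, -8, 0, 0, 15, 1.2, -12, 0, 0, 15, 1.6, -16, 0, 0, 15, 2, -20, 0, 0, 15, 2.4, -24, 0, 0, 15, 2.8, -28, 0, 0, 15, 3.1, -31, 0, 0]
}}

```text
time: 7.9
tcp_pos: [617.5, -13.6, 23.2]
tcp_rot: [-1.256, 1.138, -1.13]
force: [-0.1, 1.2, -0.7]
gripper_width: 0.293
```

Request:
{"op": "apply_moves", "data": {
  "deltas": [15, 0.4, -4, 0, 0, 15, 0.8, -8, 0, 0, 15, 1.2, -12, 0, 0, 15, 1.6, -16, 0, 0, 15, 2, -20, 0, 0, 15, 2.3, -23, 0, 0, 15, 2.6, -26, 0, 0, 15, 2.6, -26, 0, 0]
}}

```text
time: 8.7
tcp_pos: [620.2, -40.1, 23.2]
tcp_rot: [-1.256, 1.138, -1.131]
force: [-0.4, -0.7, 0.2]
gripper_width: 0.295
```

Run:
```python
from st import *
st()
a,d,p=grab('scene')
cv2.imwrite('pics/s3.png',cv2.resize(a[190:290,220:380],None,fx=5,fy=5,interpolation=2)[:,:,::-1])
```

```text
t 8.7 world [620.2 -40.1  23.2] jig 45.7 64.2 yawerr 0.0002 tooly [-0.0033  0.0025 -1.    ] F [-0.4 -0.7  0.2] Fjig [-0.5 -0.7] w 0.295 ex [0.995 0.101] ey [-0.101  0.995]
```

View pics/s3.png

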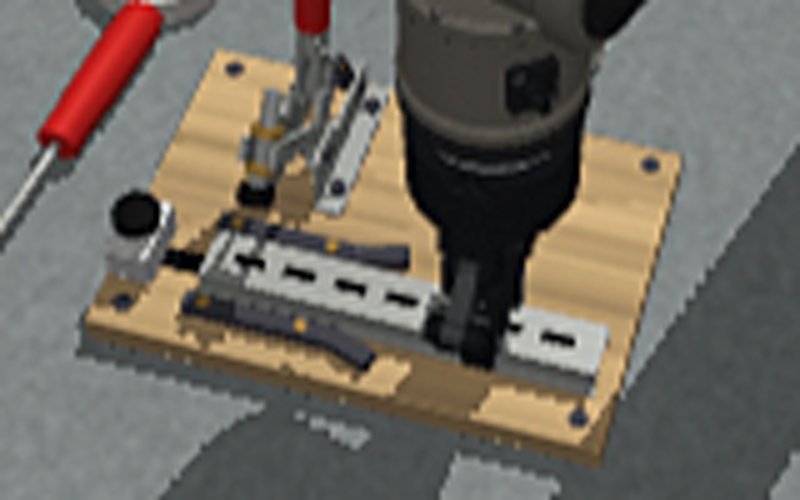

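The rail is in the channel with its front end at (210,255), about 24 mm short of the stop. I'll approach slowly now.

Request:
{"op": "apply_moves", "data": {
  "deltas": [15, 0.3, -3, 0, 0, 15, 0.6, -6, 0, 0, 15, 0.9, -9, 0, 0, 15, 1.2, -12, 0, 0, 15, 1.4, -14, 0, 0, 15, 1.6, -16, 0, 0, 15, 1.7, -17, 0, 0, 15, 1.7, -17, 0, 0]
}}

```text
time: 9.55
tcp_pos: [622.0, -57.2, 23.2]
tcp_rot: [-1.256, 1.137, -1.131]
force: [-0.8, -1.1, -0.3]
gripper_width: 0.293
```

Request:
{"op": "apply_moves", "data": {
  "deltas": [15, 0.1, -0.5, 0, 0, 15, 0.1, -1, 0, 0, 15, 0.15, -1.5, 0, 0]
}}

```text
time: 9.85
tcp_pos: [622.1, -58.7, 23.2]
tcp_rot: [-1.256, 1.137, -1.131]
force: [-0.1, 0.1, -0.4]
gripper_width: 0.294
```

Request:
{"op": "apply_moves", "data": {
  "deltas": [15, 0.1, -0.5, 0, 0, 15, 0.1, -1, 0, 0, 15, 0.1, -1, 0, 0]
}}

```text
time: 10.15
tcp_pos: [622.2, -59.7, 23.2]
tcp_rot: [-1.256, 1.137, -1.131]
force: [0.8, 0.1, -0.6]
gripper_width: 0.295
```

Request:
{"op": "apply_moves", "data": {
  "deltas": [15, 0, -0.5, 0, 0, 15, 0.1, -1, 0, 0, 15, 0.1, -1, 0, 0]
}}

```text
time: 10.45
tcp_pos: [622.3, -60.8, 23.2]
tcp_rot: [-1.256, 1.137, -1.131]
force: [0.1, 0.7, -0.3]
gripper_width: 0.294
```

Request:
{"op": "apply_moves", "data": {
  "deltas": [15, 0, -0.5, 0, 0, 15, 0.1, -1, 0, 0, 15, 0.1, -1, 0, 0]
}}

```text
time: 10.75
tcp_pos: [622.4, -61.9, 23.2]
tcp_rot: [-1.256, 1.137, -1.131]
force: [0.3, 0.6, -0.1]
gripper_width: 0.295
```

Request:
{"op": "apply_moves", "data": {
  "deltas": [15, 0, -0.4, 0, 0, 15, 0.1, -0.8, 0, 0, 15, 0.1, -0.8, 0, 0]
}}

```text
time: 11.05
tcp_pos: [622.5, -62.8, 23.2]
tcp_rot: [-1.256, 1.137, -1.131]
force: [-1.3, 1.0, -0.1]
gripper_width: 0.299
```

Request:
{"op": "apply_moves", "data": {
  "deltas": [15, 0, -0.4, 0, 0, 15, 0.1, -0.7, 0, 0]
}}

```text
time: 11.25
tcp_pos: [622.6, -63.5, 23.2]
tcp_rot: [-1.256, 1.137, -1.131]
force: [-0.8, 1.1, -0.5]
gripper_width: 0.299
```

Request:
{"op": "apply_moves", "data": {
  "deltas": [15, 0, -0.4, 0, 0, 15, 0.1, -0.7, 0, 0]
}}

```text
time: 11.45
tcp_pos: [622.6, -64.1, 23.2]
tcp_rot: [-1.256, 1.138, -1.131]
force: [-0.8, 2.8, 0.7]
gripper_width: 0.296
```

Request:
{"op": "apply_moves", "data": {
  "deltas": [15, 0, -0.4, 0, 0, 15, 0.1, -0.7, 0, 0]
}}

```text
time: 11.65
tcp_pos: [622.6, -64.2, 23.2]
tcp_rot: [-1.255, 1.138, -1.13]
force: [-0.1, 4.8, 1.2]
gripper_width: 0.291
```

Contact: the rail has stopped moving and the force is about 5 N. I'll add a touch more and hold.

Request:
{"op": "apply_moves", "data": {
  "deltas": [15, 0, -0.5, 0, 0, 15, 0, -0.5, 0, 0, 15, 0, -0.5, 0, 0]
}}

```text
time: 11.95
tcp_pos: [622.6, -64.2, 23.2]
tcp_rot: [-1.255, 1.139, -1.129]
force: [0.7, 4.2, 0.7]
gripper_width: 0.295
```

```bash
python3 st.py
```

```text
t 11.95 world [622.6 -64.2  23.2] jig 45.6 40.0 yawerr 0.0002 tooly [-0.0038  0.0039 -1.    ] F [0.7 4.2 0.7] Fjig [1.1 4.2] w 0.295 ex [0.995 0.101] ey [-0.101  0.995]
```

Request:
{"op": "apply_moves", "data": {
  "deltas": [20, 0, 0.3, 0, 0, 45, 0, 0.3, 0, 0, 85, 0, 0.3, 0, 0, 85, 0, 0.3, 0, 0, 85, 0, 0.3, 20, 0, 85, 0, 0, 40, 0, 85, -2, 20, 40, 0, 85, -4, 40, 40, 0, 60, -8, 76, 40, 0, 20, -8, 76, 40, 0]
}}

```text
time: 12.95
tcp_pos: [613.9, 15.3, 63.2]
tcp_rot: [-1.256, 1.137, -1.126]
force: [-0.4, 0.4, -1.5]
gripper_width: 0.685
```

Request:
{"op": "apply_moves", "data": {
  "deltas": [0, 0, 0, 0, 0, 0, 0, 0, 0, 0, 0, 0, 0, 0, 0, 0, 0, 0, 0, 0, 0, 0, 0, -15, 0, 0, 0, 0, -30, 0, 0, 0, 0, -36, 0, 0, 0, 0, -36, 0]
}}

```text
time: 13.75
tcp_pos: [613.3, 14.9, 26.3]
tcp_rot: [-1.257, 1.139, -1.125]
force: [0.6, -0.2, -0.5]
gripper_width: 0.004
```

```bash
python3 lat.py
python3 - <<'E'
from st import *
a,d,p=grab('scene')
cv2.imwrite('pics/s4.png',cv2.resize(a[170:290,210:390],None,fx=4.4,fy=4.4,interpolation=2)[:,:,::-1])
E
```

```text
t 13.75 world [613.3  14.9  26.3] jig 44.4 119.6 yawerr 0.0027 tooly [-0.0064  0.005  -1.    ] F [ 0.6 -0.2 -0.5] Fjig [ 0.5 -0.3] w 0.004 ex [0.995 0.101] ey [-0.101  0.995]
top strips dark x: [(np.float64(14.5), np.float64(27.0)), (np.float64(62.0), np.float64(73.0)), (np.float64(89.5), np.float64(89.5))]
  slot x 59.3 y -12.6  2 35
  slot x 44.8 y -5.8  11 30
  slot x 44.9 y 19.8  12 28
  slot x 44.9 y 46.0  11 28
scene strips dark x: [(np.float64(20.0), np.float64(25.0)), (np.float64(39.5), np.float64(41.5)), (np.float64(57.0), np.float64(65.5)), (np.float64(70.5), np.float64(79.0))]
  slot x 30.6 y -1.8  4 76
  slot x 59.3 y 20.4  3 170
  slot x 45.2 y 22.4  14 33
  slot x 45.3 y 74.5  14 32
```

View pics/s4.png

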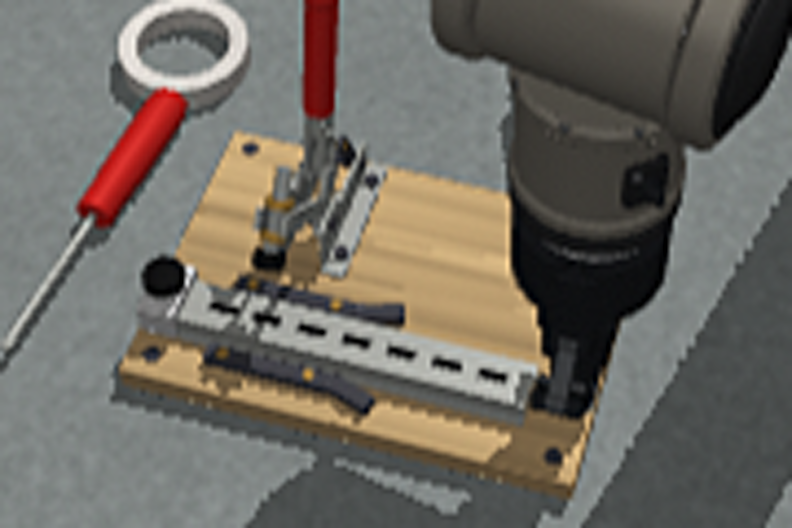

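The rail lies flat between the strips, its end against the stop at (190,300). The shut fingers stand behind its rear end, so I'll give it a gentle push there.

Request:
{"op": "apply_moves", "data": {
  "deltas": [0, 0.3, -3, 0, 0, 0, 0.6, -6, 0, 0, 0, 0.8, -8, 0, 0, 0, 1, -9.5, 0, 0, 0, 1, -10, 0, 0, 0, 1, -10, 0, 0]
}}

```text
time: 14.5
tcp_pos: [615.4, 4.9, 27.9]
tcp_rot: [-1.255, 1.137, -1.127]
force: [0.8, -0.6, -0.6]
gripper_width: 0.0
```

Request:
{"op": "apply_moves", "data": {
  "deltas": [0, 0, -0.5, 0, 0, 0, 0.1, -1, 0, 0, 0, 0.1, -1, 0, 0]
}}

```text
time: 14.8
tcp_pos: [615.5, 3.9, 27.9]
tcp_rot: [-1.255, 1.137, -1.127]
force: [-0.5, -0.4, -0.5]
gripper_width: -0.003
```

Request:
{"op": "apply_moves", "data": {
  "deltas": [0, 0, -0.5, 0, 0, 0, 0.1, -1, 0, 0, 0, 0.1, -1, 0, 0]
}}

```text
time: 15.1
tcp_pos: [615.6, 2.9, 27.9]
tcp_rot: [-1.255, 1.136, -1.127]
force: [-0.6, 0.0, -1.0]
gripper_width: -0.002
```

Request:
{"op": "apply_moves", "data": {
  "deltas": [0, 0, -0.5, 0, 0, 0, 0.1, -1, 0, 0, 0, 0.1, -1, 0, 0]
}}

```text
time: 15.4
tcp_pos: [615.7, 1.8, 27.8]
tcp_rot: [-1.255, 1.137, -1.127]
force: [0.2, 0.5, 0.1]
gripper_width: 0.0
```

Request:
{"op": "apply_moves", "data": {
  "deltas": [0, 0, -0.4, 0, 0, 0, 0.1, -0.7, 0, 0]
}}

```text
time: 15.6
tcp_pos: [615.7, 1.6, 27.9]
tcp_rot: [-1.255, 1.137, -1.126]
force: [-0.7, 3.5, 0.9]
gripper_width: -0.001
```

Request:
{"op": "apply_moves", "data": {
  "deltas": [0, 0, -0.4, 0, 0, 0, 0.1, -0.7, 0, 0]
}}

```text
time: 15.8
tcp_pos: [615.7, 1.6, 27.9]
tcp_rot: [-1.254, 1.138, -1.126]
force: [-0.7, 6.6, 0.3]
gripper_width: 0.004
```

Request:
{"op": "apply_moves", "data": {
  "deltas": [0, 0, -0.4, 0, 0, 0, 0.1, -0.7, 0, 0]
}}

```text
time: 16.0
tcp_pos: [615.6, 1.5, 27.8]
tcp_rot: [-1.254, 1.138, -1.125]
force: [-0.7, 6.3, 1.5]
gripper_width: -0.0
```

Steady 6 N contact against the stop. Now I'll back off, rise and go beside the handle at jig (-25, -55, 152).

Request:
{"op": "apply_moves", "data": {
  "deltas": [0, -0.5, 5, 0, 0, 0, -0.5, 5, 40, 0, 0, -0.5, 5, 85, 0, 0, -0.5, 5, 124, 0, 0, -10, -30, 124, 0, 0, -20, -65, 124, 0, 0, -30, -100, 124, 0, 0, -40, -135, 124, 0, 0, -54, -167, 124, 0, 0, -54, -167, 124, 0]
}}

```text
time: 17.0
tcp_pos: [560.1, -169.8, 151.9]
tcp_rot: [-1.254, 1.141, -1.129]
force: [-0.1, -0.2, -0.5]
gripper_width: 0.001
```

Run:
```python
from st import *
s,A,C,ex,ey=st()
a,d,p=grab('scene');X=pts(d,p);hsv=cv2.cvtColor(a,cv2.COLOR_RGB2HSV)
P=np.stack([(X[...,:2]-C)@ex,(X[...,:2]-C)@ey,X[...,2]],-1)
m=(hsv[...,1]>180)&((hsv[...,0]<8)|(hsv[...,0]>172))&(P[...,2]>80)&(abs(P[...,1]+55)<25)&(abs(P[...,0]+60)<40)
q=P[m];print(len(q),np.percentile(q,[3,50,97],axis=0).round(1).tolist(),np.polyfit(q[:,2]-160,q[:,0],1),np.polyfit(q[:,2]-160,q[:,1],1))
cv2.imwrite('pics/s5.png',cv2.resize(a[130:290,200:400],None,fx=3.5,fy=3.5,interpolation=2)[:,:,::-1])
```

```text
t 17.0 world [ 560.1 -169.8  151.9] jig -27.2 -58.8 yawerr -0.0017 tooly [-0.0048  0.0051 -1.    ] F [-0.1 -0.2 -0.5] Fjig [-0.1 -0.2] w 0.001 ex [0.995 0.101] ey [-0.101  0.995]
151 [[-66.7, -55.9, 112.5], [-52.6, -48.5, 149.9], [-41.8, -44.6, 186.2]] [ -0.23873567 -55.55459199] [ 4.02784718e-02 -4.84905914e+01]
```

View pics/s5.png

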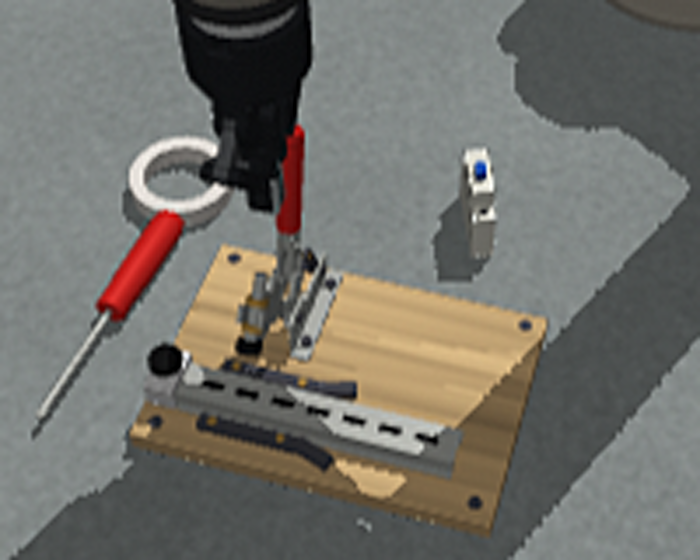

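The shut fingers hang just on the +x side of the red grip, which is at (292,180). The rail is still home against the stop and the breaker is clear. Starting the push.

Request:
{"op": "apply_moves", "data": {
  "deltas": [0, -7, 3.1, 0, 0, 0, -13.3, 2.5, 0, 0, 0, -20.3, 1.8, 0, 0, 0, -27.3, 1.1, 0, 0, 0, -33.2, 0.5, 0, 0, 0, -38.2, 0, -3, 0, 0, -43.2, -0.5, -7, 0, 0, -49.2, -1.1, -12, 0]
}}

```text
time: 17.85
tcp_pos: [511.7, -169.1, 140.7]
tcp_rot: [-1.253, 1.139, -1.13]
force: [1.0, 0.8, 5.7]
gripper_width: -0.001
```

```bash
python3 st.py
```

```text
t 17.85 world [ 511.7 -169.1  140.7] jig -75.3 -53.2 yawerr -0.0004 tooly [-0.0028  0.0051 -1.    ] F [1.  0.8 5.7] Fjig [1.1 0.7] w -0.001 ex [0.995 0.101] ey [-0.101  0.995]
```

```bash
cat > red.py <<'E'
from st import *
s,A,C,ex,ey=st()
for n in('scene','top'):
    a,d,p=grab(n);X=pts(d,p);hsv=cv2.cvtColor(a,cv2.COLOR_RGB2HSV)
    P=np.stack([(X[...,:2]-C)@ex,(X[...,:2]-C)@ey,X[...,2]],-1)
    m=(hsv[...,1]>180)&((hsv[...,0]<8)|(hsv[...,0]>172))&(P[...,2]>50)&(abs(P[...,1]+55)<25)&(P[...,0]>-200)&(P[...,0]<0)
    q=P[m]
    if len(q)>10:
        c=q.mean(0);v=np.linalg.svd(q-c)[2][0];print(n,len(q),'centroid',c.round(1),'dir',(v*np.sign(-v[0])).round(2),np.percentile(q,[3,97],axis=0).round(0).tolist())
E
python3 red.py
```

```text
t 17.85 world [ 511.7 -169.1  140.7] jig -75.3 -53.2 yawerr -0.0004 tooly [-0.0028  0.0051 -1.    ] F [1.  0.8 5.7] Fjig [1.1 0.7] w -0.001 ex [0.995 0.101] ey [-0.101  0.995]
scene 108 centroid [-70.8 -50.1 127. ] dir [-0.67  0.09  0.74] [[-108.0, -59.0, 108.0], [-55.0, -45.0, 162.0]]
top 12 centroid [-113.8  -52.   315.1] dir [-0.11 -0.05  0.99] [[-131.0, -64.0, 141.0], [-90.0, -34.0, 450.0]]
```

Request:
{"op": "apply_moves", "data": {
  "deltas": [0, -3.5, -0.5, -5, 0, 0, -7, -1, -10, 0, 0, -10, -1.5, -15, 0, 0, -12, -1.7, -19, 0, 0, -14.5, -2, -23, 0, 0, -17, -2.2, -28, 0, 0, -19, -2.4, -33, 0, 0, -20, -2.5, -36, 0]
}}

```text
time: 18.75
tcp_pos: [489.9, -171.4, 103.5]
tcp_rot: [-1.255, 1.143, -1.127]
force: [-1.3, 0.3, 7.2]
gripper_width: -0.001
```

```bash
python3 red.py
```

```text
t 18.75 world [ 489.9 -171.4  103.5] jig -97.2 -53.3 yawerr -0.0008 tooly [-0.0068  0.0063 -1.    ] F [-1.3  0.3  7.2] Fjig [-1.3  0.4] w -0.001 ex [0.995 0.101] ey [-0.101  0.995]
scene 100 centroid [-89.2 -50.1  97.7] dir [-0.94  0.09  0.32] [[-137.0, -59.0, 87.0], [-64.0, -45.0, 112.0]]
top 11 centroid [-129.4  -47.5  125.9] dir [-0.09  0.12  0.99] [[-135.0, -51.0, 103.0], [-119.0, -43.0, 165.0]]
```

Request:
{"op": "apply_moves", "data": {
  "deltas": [0, -2, -0.3, -4, 0, 0, -4, -0.5, -8, 0, 0, -5, -0.5, -12, 0, 0, -6, -0.6, -16, 0, 0, -6, -0.6, -16, 0]
}}

```text
time: 19.35
tcp_pos: [482.8, -171.6, 86.2]
tcp_rot: [-1.256, 1.146, -1.124]
force: [-0.2, 0.1, 0.7]
gripper_width: 0.003
```

Request:
{"op": "apply_moves", "data": {
  "deltas": [0, 0, 0, -1.5, 0, 0, 0, 0, -3, 0, 0, 0, 0, -4, 0, 0, 0, 0, -4, 0]
}}

```text
time: 19.75
tcp_pos: [482.7, -171.6, 82.0]
tcp_rot: [-1.256, 1.146, -1.124]
force: [0.5, -0.5, -0.8]
gripper_width: 0.001
```

Request:
{"op": "apply_moves", "data": {
  "deltas": [0, 0, 0, -1, 0, 0, 0, 0, -2, 0, 0, 0, 0, -3, 0, 0, 0, 0, -3, 0]
}}

```text
time: 20.15
tcp_pos: [482.6, -171.6, 78.9]
tcp_rot: [-1.256, 1.146, -1.124]
force: [0.1, -0.1, 1.1]
gripper_width: -0.0
```

```bash
python3 red.py
```

```text
t 20.15 world [ 482.6 -171.6   78.9] jig -104.5 -52.7 yawerr -0.0008 tooly [-0.0103  0.0079 -0.9999] F [ 0.1 -0.1  1.1] Fjig [ 0.1 -0.1] w -0.0 ex [0.995 0.101] ey [-0.101  0.995]
scene 83 centroid [-93.5 -49.9  74.7] dir [-1.    0.05 -0.03] [[-143.0, -58.0, 69.0], [-68.0, -45.0, 81.0]]
```

The handle has snapped over and lies level. I'll press lightly to confirm the end stop.

Request:
{"op": "apply_moves", "data": {
  "deltas": [0, 0, 0, -0.7, 0, 0, 0, 0, -1.4, 0, 0, 0, 0, -1.4, 0]
}}

```text
time: 20.55
tcp_pos: [482.7, -171.6, 77.6]
tcp_rot: [-1.256, 1.146, -1.124]
force: [-0.0, -0.7, 0.2]
gripper_width: -0.001
```

Request:
{"op": "apply_moves", "data": {
  "deltas": [0, 0, 0, -0.5, 0, 0, 0, 0, -1, 0, 0, 0, 0, -1, 0]
}}

```text
time: 20.85
tcp_pos: [482.8, -171.6, 77.0]
tcp_rot: [-1.256, 1.145, -1.125]
force: [-2.2, 1.0, 5.7]
gripper_width: 0.0
```

Request:
{"op": "apply_moves", "data": {
  "deltas": [0, 0, 0, -0.7, 0, 0, 0, 0, -1.2, 0, 0, 0, 0, -1.2, 0]
}}

```text
time: 21.15
tcp_pos: [482.8, -171.7, 76.7]
tcp_rot: [-1.256, 1.145, -1.125]
force: [-2.1, 2.1, 9.7]
gripper_width: -0.001
```

Request:
{"op": "apply_moves", "data": {
  "deltas": [0, 0, 0, 20, 0, 0, 0, 0, 60, 0, 0, 0, 0, 100, 0, 0, 0, 0, 140, 0, 0, -40, 0, 150, 0, 0, -80, 20, 150, 0, 0, -110, 50, 150, 0, 0, -110, 50, 150, 0, 0, -110, 50, 150, 0]
}}

```text
time: 22.05
tcp_pos: [372.9, -121.6, 227.3]
tcp_rot: [-1.256, 1.143, -1.126]
force: [0.3, 0.1, -0.3]
gripper_width: 0.002
```

```bash
python3 red.py; python3 lat.py
python3 - <<'E'
from st import *
a,d,p=grab('scene')
cv2.imwrite('pics/s6.png',cv2.resize(a[150:290,200:390],None,fx=4,fy=4,interpolation=2)[:,:,::-1])
E
```

```text
t 22.05 world [ 372.9 -121.6  227.3] jig -208.6 8.1 yawerr -0.0002 tooly [-0.0078  0.0063 -0.9999] F [ 0.3  0.1 -0.3] Fjig [0.3 0.1] w 0.002 ex [0.995 0.101] ey [-0.101  0.995]
scene 148 centroid [-104.8  -51.3   74.3] dir [-1.    0.01 -0.01] [[-142.0, -59.0, 70.0], [-68.0, -45.0, 77.0]]
top 122 centroid [-85.6 -55.9  75.8] dir [-0.98 -0.18 -0.  ] [[-109.0, -63.0, 72.0], [-71.0, -49.0, 79.0]]
t 22.15 world [ 373.8 -122.4  227. ] jig -207.8 7.3 yawerr -0.0007 tooly [-0.0082  0.0065 -0.9999] F [ 0.1 -0.1 -0.7] Fjig [ 0.1 -0.1] w -0.004 ex [0.995 0.101] ey [-0.101  0.995]
top strips dark x: [(np.float64(13.5), np.float64(24.5)), (np.float64(45.5), np.float64(47.5)), (np.float64(62.0), np.float64(72.0))]
  slot x 44.8 y -5.7  12 30
  slot x 44.9 y 20.0  13 29
  slot x 45.0 y 46.1  12 30
  slot x 45.0 y 72.3  12 31
scene strips dark x: [(np.float64(17.0), np.float64(25.5)), (np.float64(38.5), np.float64(42.5)), (np.float64(65.0), np.float64(77.0))]
  slot x 30.5 y -3.9  4 69
```

View pics/s6.png

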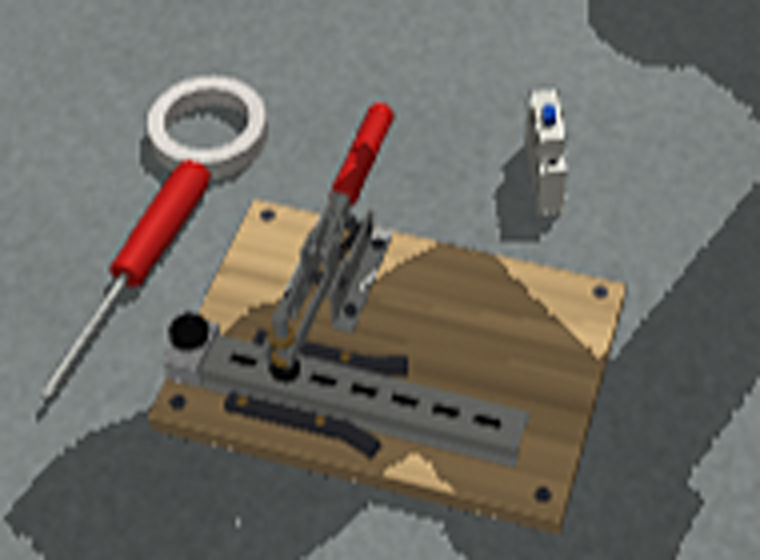

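The handle is level and the pad is down on the rail at (285,368). The rail is still against the stop, its slot positions have shifted by no more than 0.2 mm, and the arm is clear.

```bash
python3 -c "
from workcell import bot
print(bot.sign_off())"
```

```text
the job is handed in; nothing more can be done
None
```

The rail is clamped in the jig against the length stop, and I handed the job in at about 22 s of the 64 s allowed. No verdict came back.

- **Rail:** I gripped it near its rear end, laid it flat in front of the channel mouth and slid it in. It met the stop at about 4–5 N. After letting go, I pushed its rear end with shut fingers to about 6 N, well under the stop's 14 N slip limit.
- **Clamp:** I pushed the red handle over with the shut fingers, at most 7 N in the readings I took. It snapped over centre, and I pressed it to the end stop at about 10 N before withdrawing.

**Last checks**
- **Handle:** it stayed level by itself after I let go, with its upper surface at z ≈ 74–76 mm.
- **Rail and pad:** the pad is on the rail. The slots read jig x ≈ 44.8–45.0 mm and had moved no more than 0.2 mm since before clamping.
- **Other things:** the gripper touches nothing. The screwdriver, tape roll and breaker look untouched in the picture; I did not measure their positions.

**What disagreed or could not be checked**
- **Sideways position:** before insertion, the cameras disagreed by 1–3 mm on where the channel's centre line lay. I moved the rail 1.2 mm towards +x, and it then slid in with no side force above the roughly 1 N sensor noise.
- **Stop and pad force:** I did not measure the stop's position directly; that it did not slip is inferred from the low push forces. The pad force could not be measured.

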